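# Steady the balance plate

## Robot

A 7-joint arm with a two-finger parallel gripper is mounted at the origin on the work surface. World frame = base frame: x ahead of the robot, y to its left, z up, the work surface at z = 0. Lengths are in m, angles in degrees, forces in N, time in s.
With the tool pointing down it reaches from about 0.4 to 0.85 m from the base axis. Payload 6.9 kg.
Tool frame: the origin (TCP) lies midway between the tips of the shut fingers; the grasp point (between the pads) lies 19 mm behind it; z points along the fingers, y is the line along which they close (so a half turn about z gives the same grasp; the last joint's range is limited). The gripper opens to 85 mm and grips with 20 to 120 N. Pads are 22 mm wide; open, the fingers measure 114 mm over their backs; the gripper's body (76 mm by 85 mm) begins 54 mm behind the grasp point. The pads swing forward as they close: fully open they stand 13 mm farther back than shut.
Start: joints at [-60.991, 29.078, -13.613, 85.955, 7.202, 65.827, -8.869], TCP at [0.244, 0.575, 0.231] pointing down, gripper open.
Joint ranges: [-176.47, 176.47], [-13.61, 117.27], [-81.72, 77.17], [0.22, 143.17], [-87.28, 267.28], [10, 112.55], [-165.47, 165.47]. Speed limits (degrees/s): [136.94, 136.94, 180, 180, 180, 180, 180].

## Interface

Orientations are given as a 3x3 rotation matrix whose columns are the frame's x, y, z axes.
In Python, from workcell import observe, eyes, manip gives the robot as it stands.
- The arm moves only by the tool drive_tool, never from a script. Its argument "series" is one flat list of numbers, 7 for each row, row after row: the shift along the tool's x, y, z in m, then the turn, a rotation vector about the tool's x, y, z in rad, then the finger opening in m, from 0 to 0.0854. In form: [dx, dy, dz, rx, ry, rz, gripper, dx, dy, dz, rx, ry, rz, gripper, ...]. A call has 1 to 8 rows; each row is the pose to reach, as a shift and turn from the pose commanded when the call began, along the tool's axes at that moment; what a row does not reach only later rows make up. A row lasts 1/10 s, in which the tool goes at most 50 mm and 8.59 degrees, less where a joint would pass 70% of its speed; a pose out of reach is approached as far as the arm can. A call with a gripper value outside its range is refused whole. The fingers move at their own pace and stop on an object; "squeeze" is the grip in N (left out, the last holds). Time passes only in rows, so rows that repeat a pose let the fingers close. It gives the time, the measured TCP pose, the force and the opening at its end, in the units of the state.
- observe(): the state, without advancing time (a new reading comes with each control period).
- eyes.capture(name): name is "side" or "top" or "wrist"; returns a dict with "pixels" (420x560x3 uint8, red, green, blue), "range_z" (420x560 float32, m along the optical axis (not along the pixel's ray), 0 where there is no reading), "vfov" (degrees; the focal length in pixels is half the picture's height over the tangent of half this angle, whatever the lens; pixels are square), "cx", "cy" (the principal point, pixels), "rvec" (rotation vector, rad) and "tvec" (3), from world to camera coordinates, as OpenCV has them; the wrist camera has in their place "mount" (4x4, takes a point from camera to tool coordinates, whose origin is the TCP and whose axes are the flange's). Camera axes: x right, y down, z forward; pixel columns grow to the right and rows downward; lengths in m; the calibration is good to about 2 mm. A picture is of the moment at which its call begins: read the wrist's pose just before it.
- manip.job_done(): hands the job in, once; it reports no verdict.
The state is a dict: "time_s": time; "joints": joint angles; "dq": joint speeds; "joint_torque": joint torques, N m; "ee_pos": TCP position; "ee_rot": TCP orientation; "ft_force": force on the tool from outside, world axes, zero at the start; "ft_torque": the same for the moment, N m; "gripper_width": finger opening in m.
Only numpy, scipy, OpenCV 4.12 (cv2) and the standard library are available. Lean on these libraries where they do the work, as an engineer would, in place of code of your own. Each camera call takes 0.05 s, during which the arm holds its last target. There are 200 camera calls.

## Task

The stone plate under the balance rocks at one corner. Press down on its corners with the fingertips until you have found the one that dips, then press the shim beside that corner down flat. Leave the other three shims standing, do not shift or lift the plate, pick nothing up, and leave the weights and other things where they are.

Things in the scene. Friction and masses are not known exactly. Their poses are not given: they have to be found in the camera images.
- plate: Loose level stone plate 180 (x) x 200 (y) x 20 mm, 4 kg, on four feet; origin: centre of its underside, 20 mm above the bench. Yaw within 15 degrees. A white balance (104 x 112 mm, pan 39 mm above the stone) is screwed to its middle. Below it a fixed dark metal frame 190 x 324 x 6 mm, same centre and axes, carries the shims. Here far = plate +x, left = plate +y.
- pin_a (a joint): How far (m) the witness pin hidden under the plate's far left corner has been pushed down: a thin friction-held pin 0.3 mm below the stone that stays where the stone has pushed it (at 52 mm plate x, 78 mm plate y). 0 at the start; about 0.003 once its corner has dipped fully; well under 0.001 otherwise.
- pin_b (a joint): How far (m) the witness pin hidden under the plate's far right corner has been pushed down: a thin friction-held pin 0.3 mm below the stone that stays where the stone has pushed it (at 52 mm plate x, 78 mm plate y). 0 at the start; about 0.003 once its corner has dipped fully; well under 0.001 otherwise.
- pin_c (a joint): How far (m) the witness pin hidden under the plate's near left corner has been pushed down: a thin friction-held pin 0.3 mm below the stone that stays where the stone has pushed it (at 52 mm plate x, 78 mm plate y). 0 at the start; about 0.003 once its corner has dipped fully; well under 0.001 otherwise.
- pin_d (a joint): How far (m) the witness pin hidden under the plate's near right corner has been pushed down: a thin friction-held pin 0.3 mm below the stone that stays where the stone has pushed it (at 52 mm plate x, 78 mm plate y). 0 at the start; about 0.003 once its corner has dipped fully; well under 0.001 otherwise.
- corner_a (a point): Point on the stone's top, 40 mm above the bench, at the plate's far left corner, 15 mm in from both edges: where to press to test it. A firm corner does not sink. The one soft corner (a different one each time) starts to sink at about 3 N, is 4 mm down on its stop at about 6 N, and comes up again when let go.
- corner_b (a point): Point on the stone's top, 40 mm above the bench, at the plate's far right corner, 15 mm in from both edges: where to press to test it. A firm corner does not sink. The one soft corner (a different one each time) starts to sink at about 3 N, is 4 mm down on its stop at about 6 N, and comes up again when let go.
- corner_c (a point): Point on the stone's top, 40 mm above the bench, at the plate's near left corner, 15 mm in from both edges: where to press to test it. A firm corner does not sink. The one soft corner (a different one each time) starts to sink at about 3 N, is 4 mm down on its stop at about 6 N, and comes up again when let go.
- corner_d (a point): Point on the stone's top, 40 mm above the bench, at the plate's near right corner, 15 mm in from both edges: where to press to test it. A firm corner does not sink. The one soft corner (a different one each time) starts to sink at about 3 N, is 4 mm down on its stop at about 6 N, and comes up again when let go.
- shim_a (a joint): Tilt of the far left corner's shim, a bare-metal rocker beside the plate; its tab, 30 mm wide (plate x) and 52 mm long, points outward (plate +y) from the hinge. 0 = tab sloping up 30 degrees (starts at 0 to 0.1); 0.52 rad = tab level on its landing, inner end under the plate. Stiff hinge: about 8 N at the pressing point; stays where it is left.
- tab_a (a point): Pressing point on the upper face of the far left shim's tab, 38 mm out from the hinge (tab end: 52 mm). Hinge: along plate x, 62 mm (x) and 108 mm (y) from the plate's centre, 13 mm above the bench. The point is about 33 mm above the bench at joint 0, 14.5 mm when flat, and moves 5 mm outward on the way down.
- shim_b (a joint): Tilt of the far right corner's shim, a bare-metal rocker beside the plate; its tab, 30 mm wide (plate x) and 52 mm long, points outward (plate -y) from the hinge. 0 = tab sloping up 30 degrees (starts at 0 to 0.1); 0.52 rad = tab level on its landing, inner end under the plate. Stiff hinge: about 8 N at the pressing point; stays where it is left.
- tab_b (a point): Pressing point on the upper face of the far right shim's tab, 38 mm out from the hinge (tab end: 52 mm). Hinge: along plate x, 62 mm (x) and 108 mm (y) from the plate's centre, 13 mm above the bench. The point is about 33 mm above the bench at joint 0, 14.5 mm when flat, and moves 5 mm outward on the way down.
- shim_c (a joint): Tilt of the near left corner's shim, a bare-metal rocker beside the plate; its tab, 30 mm wide (plate x) and 52 mm long, points outward (plate +y) from the hinge. 0 = tab sloping up 30 degrees (starts at 0 to 0.1); 0.52 rad = tab level on its landing, inner end under the plate. Stiff hinge: about 8 N at the pressing point; stays where it is left.
- tab_c (a point): Pressing point on the upper face of the near left shim's tab, 38 mm out from the hinge (tab end: 52 mm). Hinge: along plate x, 62 mm (x) and 108 mm (y) from the plate's centre, 13 mm above the bench. The point is about 33 mm above the bench at joint 0, 14.5 mm when flat, and moves 5 mm outward on the way down.
- shim_d (a joint): Tilt of the near right corner's shim, a bare-metal rocker beside the plate; its tab, 30 mm wide (plate x) and 52 mm long, points outward (plate -y) from the hinge. 0 = tab sloping up 30 degrees (starts at 0 to 0.1); 0.52 rad = tab level on its landing, inner end under the plate. Stiff hinge: about 8 N at the pressing point; stays where it is left.
- tab_d (a point): Pressing point on the upper face of the near right shim's tab, 38 mm out from the hinge (tab end: 52 mm). Hinge: along plate x, 62 mm (x) and 108 mm (y) from the plate's centre, 13 mm above the bench. The point is about 33 mm above the bench at joint 0, 14.5 mm when flat, and moves 5 mm outward on the way down.
- weight_pan: Bystander, loose: brass weight, 25 mm across, 34 mm tall, on the balance's pan. Origin: centre of its underside. Leave alone.
- weight_left: Bystander, loose: brass weight, 29 mm across, 40 mm tall, on the frame between the two left shims. Origin: centre of its underside. Leave alone.
- weight_right: Bystander, loose: brass weight, 21 mm across, 28 mm tall, on the frame between the two right shims. Origin: centre of its underside. Leave alone.
- pill_bottle: Bystander, loose: white pill jar, 52 mm across, 85 mm tall, left of the frame. Origin: centre of its underside. Leave alone.
- amber_bottle: Bystander, loose: amber bottle, 44 mm across, 100 mm tall, right of the frame. Origin: centre of its underside. Leave alone.
- tablet_tray: Bystander, loose: shallow grey tray 100 x 140 x 18 mm, on the left. Origin: centre of its underside. Leave alone.
- slide_box: Bystander, loose: grey box 85 x 60 x 32 mm, on the right. Origin: centre of its underside. Leave alone.

How it is judged:
By the outcome, as a careful person would: the job done as asked, in the order asked, and still so for the second after the job is handed in, with the robot touching nothing.
It also fails if it takes over 54 s, if anything falls off the work surface, if the arm or the gripper's body presses on something with over 40 N, if the wrist force passes 120 N, or if a joint passes its speed limit or range.

## Working session

There is one attempt and no reset: what is moved stays moved. The work goes in short steps, Python scripts to look and compute and a tool call to move; the robot and the scene stay as the last step left them, time stands still between calls to the robot, and variables do not carry over. Pictures are saved under pics/ and viewed, on a budget of 10 in all, crops included, one or two more only if the job needs it, and the job is handed in when it is done.

Besides the shell and the picture viewer there is one more tool, called after ">>>" as name(argument=value, ...) on one line, values as JSON. drive_tool: Moves the arm, as the interface text tells. Its arguments: {"type":"object","properties":{"series":{"type":"array","items":{"type":"number"}},"squeeze":{"type":"number"}},"required":["series"]}

```bash
mkdir -p pics; cat > h.py <<'E'
import numpy as np, cv2
from workcell import observe, eyes, manip
def cap(n):
    s=observe(); c=eyes.capture(n); np.savez('/tmp/'+n,ee=s['ee_pos'],R=s['ee_rot'],**c); return c,s
def cloud(c,s=None):
    h,w=c['range_z'].shape; f=h/2/np.tan(np.radians(c['vfov'])/2)
    v,u=np.mgrid[:h,:w]; z=c['range_z']
    P=np.stack([(u-c['cx'])/f*z,(v-c['cy'])/f*z,z],-1)
    if 'mount' in c:
        P=P@c['mount'][:3,:3].T+c['mount'][:3,3]; return P@np.array(s['ee_rot']).T+s['ee_pos']
    R=cv2.Rodrigues(np.array(c['rvec'],float))[0]
    return (P-np.ravel(c['tvec']))@R
E
python3 - <<'E'
from h import *
c,s=cap('top'); cv2.imwrite('pics/top1.png',c['pixels'][...,::-1])
P=cloud(c); np.save('/tmp/topP',P); print(s)
m=(abs(P[...,2]-.04)<.004)&(c['range_z']>0)
n,l,st,ce=cv2.connectedComponentsWithStats(m.astype(np.uint8))
for i in range(1,n):
    if st[i,4]>150: print(st[i],P[l==i].mean(0))
E
```

```text
{'time_s': 0.0, 'joints': array([-60.99070418,  29.1253805 , -13.60764008,  86.00779154,
         7.2011911 ,  65.82474591,  -8.87036587]), 'dq': array([-0.10274273, -0.02922174,  0.06609779, -0.06002427,  0.0365561 ,
        0.03900378,  0.02662135]), 'joint_torque': array([-2.82094479e-04, -6.20595932e+01, -2.18680546e+00, -2.49666524e+01,
        1.27605413e-02,  1.17155354e-02, -2.46982637e-05]), 'ee_pos': array([0.24374191, 0.57498912, 0.23043596]), 'ee_rot': array([[-9.20734055e-01,  3.90190177e-01, -6.52984636e-04],
       [ 3.90190723e-01,  9.20732655e-01, -1.60573279e-03],
       [-2.53168844e-05, -1.73324141e-03, -9.99998498e-01]]), 'ft_force': array([ 0.07841406,  0.77132022, -0.97933096]), 'ft_torque': array([ 0.00168412, -0.03088238, -0.00103953]), 'gripper_width': 0.0856008049924514}
[ 252  147   76   68 2697] [ 0.58809599 -0.04230405  0.04003787]
```

View pics/top1.png

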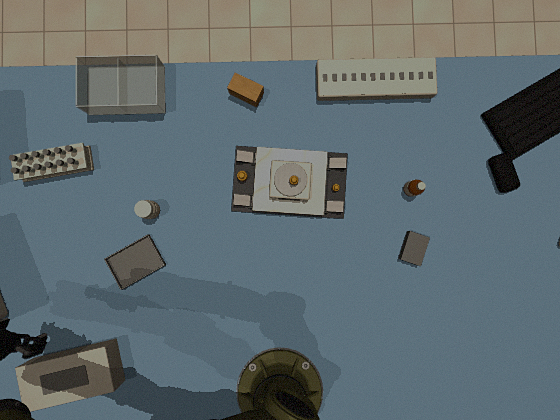

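```bash
python3 - <<'E'
from h import *
P=np.load('/tmp/topP.npy'); Z=P[...,2]
m=(abs(Z-.04)<.004); ys,xs=np.nonzero(m)
n,l,st,ce=cv2.connectedComponentsWithStats(m.astype(np.uint8))
i=1+st[1:,4].argmax()
Q=P[l==i][:,:2]
r=cv2.minAreaRect((Q*1000).astype(np.float32)); print(r, cv2.boxPoints(r))
np.set_printoptions(precision=0,suppress=True,linewidth=250)
print((Z*1000)[125:240:5,225:360:6])
E
```

```text
((589.604736328125, -43.20264434814453), (199.87403869628906, 180.19395446777344), 84.58903503417969) [[ 490.4853   -134.1983  ]
 [ 669.8763   -151.19038 ]
 [ 688.7242     47.793015]
 [ 509.3332     64.785095]]
[[ -5.   2.  -2.   0.  -1.   3.  -3.  -0.   4.   0.   0.   2.   4.  -0.  -1.  -6.  -1.   1.   4.   4.   1.  -1.   2.]
 [  2.  -1.   1.   1.  -1.   4.   0.   4.   0.   0.   3.  -5.   0.   2.  -0.   4.   4.  -6.  -1.   1.  -1.  -1.  -3.]
 [  0.   4.  -0.   4.   5.  -1.  -0.   1.   0.   0.   5.   4.  -0.  -4.   1.  -1.   1.   2.   3.   1.  -2.  -2.  -1.]
 [  0.  -0.  -1.  -2.   0.  -0.  -4.  -1.  -1.  -0.   1.  -1.  -3.   2.   6.  -1.   1.  -1.  -2.   1.  -3.  -0.  -6.]
 [  3.  -0.   3.   2.  -2.  -2.  -4.  -3.  -3.  -1.  -2.  -5.  -1.  -3.  -0.   0.   0.   1.   3.  -1.  -2.   1.   1.]
 [  1.   1.  33.   8.   5.   4.  41.  41.  40.  36.  41.  38.  37.  39.  37.  -1.  -1.   3.   1.  -1.   2.   1.  -1.]
 [  1.  -0.  32.  30.  16.   7.  39.  37.  37.  36.  39.  40.  39.  40.  38.  40.  40.   7.   9.   4.   7.   2.  -0.]
 [  0.   3.  37.  26.  20.  11.  36.  43.  64.  43.  39.  41.  
[... 1125 characters left out ...]
 8.   7.   6.   7.  44.  40.  36.  42.  39.  41.  39.  42.  43.  42.  42.  38.  13.  26.  38.  -4.  -1.   1.]
 [  4.  -2.   1.   1.   0.   1.  -3.  -3.   4.   1.  -1.  -2.   1.   7.   3.   8.  28.   8.   6.   6.   2.   1.   0.]
 [ -1.   3.   3.   0.   5.  -4.   2.   0.   2.   2.  -1.   3.  -2.  -1.  -5.   3.   1.  -0.  -2.  -5.  -1.  -4.  -1.]
 [ -2.   2.   2.   3.   2.  -1.   2.   4.   2.  -1.  -1.   6.  -5.  -0.   1.  -1.   2.   4.   0.  -3.   2.   1.   1.]
 [ -2.   2.  -2.  -3.   1.   1.   1.  -1.   0.   8.   1.  -1.  -0.   3.  -1.   0.  -5.   1.   2.   0.  -2.  -1.  -3.]
 [  2.   6.  -0.  -2.  -1.   4.  -1.   2.   3.   4.   2.   1.  -4.   2.  -3.   2.  -2.  -2.  -1.   2.  -5.  -2.   3.]]
```

The plate shows as the white rectangle at about (256–327, 147–215). Its balance is in the middle, the shims are at (243,155), (337,160), (243,206) and (337,206), and the weights are at (242,176), (294,182) and (336,188). The fitted size of 199.9 x 180.2 mm matches the one given. The centre is (0.590, -0.043) and the yaw about -5.4°.

```bash
cat >> h.py <<'E'
C=np.array([.5896,-.0432]); YAW=np.radians(-5.4)
def W(x,y,z):  # plate -> world (m)
    c,s=np.cos(YAW),np.sin(YAW); return np.array([C[0]+c*x-s*y,C[1]+s*x+c*y,z])
def shift(x,y,z):
    s=observe(); R=np.array(s['ee_rot']); T=np.array([[-np.cos(YAW),-np.sin(YAW),0],[-np.sin(YAW),np.cos(YAW),0],[0,0,-1]]).T
    T=np.array([[-np.cos(YAW),-np.sin(YAW),0],[-np.sin(YAW),np.cos(YAW),0],[0,0,-1]])
    p=np.array(s['ee_pos']); f=np.array(s['ft_force'])
    print('t',s['time_s'],'pos',p.round(4),'F',f.round(1),'shift',(R.T@(W(x,y,z)-p)).round(4),'rot',cv2.Rodrigues(R.T@T)[0].ravel().round(3))
E
python3 -c "
from h import *
shift(.075,.085,.16); shift(.0,.0,.23); print(W(.075,.085,.16))"
```

```text
t 0.05 pos [0.2437 0.575  0.2304] F [-0.2 -0.3 -0.2] shift [-0.6055 -0.3305  0.0711] rot [-0.002 -0.    -0.307]
t 0.05 pos [0.2437 0.575  0.2304] F [-0.2 -0.3 -0.2] shift [-0.5596 -0.4343  0.0013] rot [-0.002 -0.    -0.307]
[0.67226635 0.03436464 0.16      ]
```

>>> drive_tool(series=[-0.04, -0.022, 0, 0, 0, -0.1, 0.0, -0.08, -0.044, 0, 0, 0, -0.2, 0.0, -0.12, -0.066, 0, 0, 0, -0.307, 0.0, -0.16, -0.088, 0, 0, 0, -0.307, 0.0, -0.2, -0.11, 0, 0, 0, -0.307, 0.0, -0.24, -0.132, 0, 0, 0, -0.307, 0.0, -0.28, -0.154, 0, 0, 0, -0.307, 0.0, -0.32, -0.176, 0, 0, 0, -0.307, 0.0], squeeze=20)

```text
time_s: 0.85
ee_pos: [0.4705, 0.2867, 0.2309]
ee_rot: [[-0.996, 0.094, -0.001], [0.094, 0.996, -0.0], [0.001, -0.0, -1.0]]
ft_force: [1.4, 0.2, 0.2]
gripper_width: -0.0001
```

```bash
python3 -c "
from h import *
shift(.075,.085,.2)"
```

```text
t 0.85 pos [0.4705 0.2867 0.2309] F [1.4 0.2 0.2] shift [-0.2245 -0.2323  0.0309] rot [-0.    -0.001  0.   ]
```

>>> drive_tool(series=[-0.032, -0.033, 0.004, 0, 0, 0, 0.0, -0.064, -0.066, 0.008, 0, 0, 0, 0.0, -0.096, -0.1, 0.014, 0, 0, 0, 0.0, -0.128, -0.133, 0.02, 0, 0, 0, 0.0, -0.16, -0.166, 0.026, 0, 0, 0, 0.0, -0.192, -0.2, 0.03, 0, 0, 0, 0.0, -0.2245, -0.2325, 0.03, 0, 0, 0, 0.0, -0.2245, -0.2325, 0.03, 0, 0, 0, 0.0])

```text
time_s: 1.65
ee_pos: [0.6741, 0.0272, 0.1994]
ee_rot: [[-0.995, 0.103, -0.001], [0.103, 0.995, -0.005], [-0.0, -0.005, -1.0]]
ft_force: [-0.2, -0.4, -0.3]
gripper_width: -0.0001
```

```bash
python3 - <<'E'
from h import *
c,s=cap('wrist'); cv2.imwrite('pics/w1.png',c['pixels'][...,::-1])
P=cloud(c,s); z=P[...,2]
m=(abs(z-.04)<.004)&(c['range_z']>0)
n,l,st,ce=cv2.connectedComponentsWithStats(m.astype(np.uint8)); i=1+st[1:,4].argmax()
Q=P[l==i]; c_,s_=np.cos(YAW),np.sin(YAW); d=Q[:,:2]-C
L=np.stack([c_*d[:,0]+s_*d[:,1],-s_*d[:,0]+c_*d[:,1]],-1)
print(st[i],Q[:,2].mean(),L.min(0),L.max(0),np.percentile(L,[.2,99.8],axis=0))
shift(.075,.085,.08)
E
```

```text
[   61     0   245   203 26865] 0.03937851303273021 [-0.08293346 -0.10068399] [0.09103356 0.09945838] [[-0.08226403 -0.09975443]
 [ 0.08988611  0.0992266 ]]
t 1.7 pos [0.6725 0.0314 0.1996] F [-0.7  1.3 -0.3] shift [0.0003 0.0032 0.1196] rot [-0.002 -0.001 -0.006]
```

View pics/w1.png

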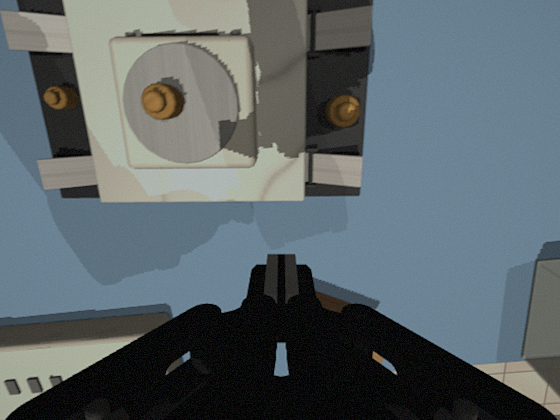

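The wrist view shows the plate's far edge at row 200, the tabs at (340,170) and (65,170), and the weights at (343,110) and (58,97). The plate edges agree with the top view to 1 mm. Next: press corner a.

>>> drive_tool(series=[0, 0.002, 0.04, 0, 0, 0, 0, 0, 0.002, 0.08, 0, 0, 0, 0, 0, 0.002, 0.12, 0, 0, 0, 0, 0, 0.002, 0.14, 0, 0, 0, 0, 0, 0.002, 0.15, 0, 0, 0, 0, 0, 0.002, 0.153, 0, 0, 0, 0, 0, 0.002, 0.153, 0, 0, 0, 0, 0, 0.002, 0.153, 0, 0, 0, 0])

```text
time_s: 2.5
ee_pos: [0.6726, 0.0384, 0.0498]
ee_rot: [[-0.996, 0.094, 0.002], [0.094, 0.996, 0.0], [-0.002, 0.001, -1.0]]
ft_force: [0.3, -0.5, 0.5]
gripper_width: 0.0001
```

```bash
python3 -c "
from h import *
shift(.075,.085,.04)"
```

```text
t 2.5 pos [0.6726 0.0384 0.0498] F [ 0.3 -0.5  0.5] shift [ 0.     -0.0041  0.0098] rot [0.001 0.002 0.001]
```

>>> drive_tool(series=[0, -0.004, 0.002, 0, 0, 0, 0, 0, -0.004, 0.004, 0, 0, 0, 0, 0, -0.004, 0.005, 0, 0, 0, 0, 0, -0.004, 0.006, 0, 0, 0, 0, 0, -0.004, 0.006, 0, 0, 0, 0, 0, -0.004, 0.006, 0, 0, 0, 0])

```text
time_s: 3.1
ee_pos: [0.6714, 0.0342, 0.0422]
ee_rot: [[-0.996, 0.094, -0.0], [0.094, 0.996, 0.0], [0.0, 0.0, -1.0]]
ft_force: [-0.3, 0.6, 0.4]
gripper_width: -0.0002
```

>>> drive_tool(series=[0, 0, 0.001, 0, 0, 0, 0, 0, 0, 0.002, 0, 0, 0, 0, 0, 0, 0.003, 0, 0, 0, 0, 0, 0, 0.003, 0, 0, 0, 0, 0, 0, 0.003, 0, 0, 0, 0])

```text
time_s: 3.6
ee_pos: [0.6714, 0.0341, 0.0401]
ee_rot: [[-0.996, 0.094, 0.0], [0.094, 0.996, -0.0], [-0.0, -0.0, -1.0]]
ft_force: [-1.4, -0.2, 5.9]
gripper_width: -0.0001
```

>>> drive_tool(series=[0, 0, 0.0005, 0, 0, 0, 0, 0, 0, 0.001, 0, 0, 0, 0, 0, 0, 0.001, 0, 0, 0, 0, 0, 0, 0.001, 0, 0, 0, 0])

```text
time_s: 4.0
ee_pos: [0.6715, 0.0341, 0.0401]
ee_rot: [[-0.996, 0.094, 0.001], [0.094, 0.996, -0.0], [-0.001, -0.0, -1.0]]
ft_force: [-4.6, -0.7, 12.9]
gripper_width: 0.0001
```

Corner a is firm: 13 N and no sinking. Next is corner c.

>>> drive_tool(series=[0, 0, -0.03, 0, 0, 0, 0, 0.04, 0, -0.03, 0, 0, 0, 0, 0.08, 0, -0.03, 0, 0, 0, 0, 0.12, 0, -0.03, 0, 0, 0, 0, 0.15, 0, -0.03, 0, 0, 0, 0, 0.15, 0, -0.03, 0, 0, 0, 0, 0.15, 0, -0.02, 0, 0, 0, 0, 0.15, 0, -0.015, 0, 0, 0, 0])

```text
time_s: 4.8
ee_pos: [0.5233, 0.048, 0.0525]
ee_rot: [[-0.996, 0.094, 0.001], [0.094, 0.996, 0.0], [-0.001, 0.0, -1.0]]
ft_force: [-0.7, -0.5, 0.2]
gripper_width: -0.0003
```

```bash
python3 -c "
from h import *
shift(-.075,.085,.04)"
```

```text
t 4.8 pos [0.5233 0.048  0.0525] F [-0.7 -0.5  0.2] shift [0.0004 0.0004 0.0125] rot [0.    0.001 0.   ]
```

>>> drive_tool(series=[0, 0, 0.005, 0, 0, 0, 0, 0, 0, 0.01, 0, 0, 0, 0, 0, 0, 0.012, 0, 0, 0, 0, 0, 0, 0.013, 0, 0, 0, 0, 0, 0, 0.014, 0, 0, 0, 0, 0, 0, 0.0145, 0, 0, 0, 0, 0, 0, 0.0145, 0, 0, 0, 0, 0, 0, 0.0145, 0, 0, 0, 0])

```text
time_s: 5.6
ee_pos: [0.5221, 0.048, 0.04]
ee_rot: [[-0.996, 0.094, 0.001], [0.094, 0.996, -0.0], [-0.001, -0.0, -1.0]]
ft_force: [-4.5, -0.6, 14.5]
gripper_width: 0.0004
```

Corner c is firm. Next is corner d.

>>> drive_tool(series=[0, 0, -0.03, 0, 0, 0, 0, 0, -0.045, -0.03, 0, 0, 0, 0, 0, -0.09, -0.03, 0, 0, 0, 0, 0, -0.135, -0.03, 0, 0, 0, 0, 0, -0.17, -0.03, 0, 0, 0, 0, 0, -0.17, -0.03, 0, 0, 0, 0, 0, -0.17, -0.02, 0, 0, 0, 0, 0, -0.17, -0.014, 0, 0, 0, 0])

```text
time_s: 6.4
ee_pos: [0.5062, -0.1199, 0.052]
ee_rot: [[-0.996, 0.092, -0.0], [0.092, 0.996, 0.001], [0.0, 0.001, -1.0]]
ft_force: [0.0, 0.6, -0.5]
gripper_width: 0.0001
```

```bash
python3 -c "
from h import *
shift(-.075,-.085,.04)"
```

```text
t 6.4 pos [ 0.5062 -0.1199  0.052 ] F [ 0.   0.6 -0.5] shift [-0.0008 -0.0008  0.012 ] rot [ 0.001 -0.     0.002]
```

>>> drive_tool(series=[0, 0, 0.005, 0, 0, 0, 0, 0, 0, 0.01, 0, 0, 0, 0, 0, 0, 0.012, 0, 0, 0, 0, 0, 0, 0.013, 0, 0, 0, 0, 0, 0, 0.0135, 0, 0, 0, 0, 0, 0, 0.0138, 0, 0, 0, 0, 0, 0, 0.0138, 0, 0, 0, 0, 0, 0, 0.0138, 0, 0, 0, 0])

```text
time_s: 7.2
ee_pos: [0.506, -0.1202, 0.04]
ee_rot: [[-0.996, 0.093, 0.0], [0.093, 0.996, 0.0], [-0.0, 0.0, -1.0]]
ft_force: [-3.9, 2.2, 12.3]
gripper_width: 0.0003
```

Corner d is firm, so b should be the soft one. I'll press it to confirm.

>>> drive_tool(series=[0, 0, -0.03, 0, 0, 0, 0, -0.04, 0, -0.03, 0, 0, 0, 0, -0.08, 0, -0.03, 0, 0, 0, 0, -0.12, 0, -0.03, 0, 0, 0, 0, -0.15, 0, -0.03, 0, 0, 0, 0, -0.15, 0, -0.03, 0, 0, 0, 0, -0.15, 0, -0.02, 0, 0, 0, 0, -0.15, 0, -0.014, 0, 0, 0, 0])

```text
time_s: 8.0
ee_pos: [0.6538, -0.135, 0.0517]
ee_rot: [[-0.996, 0.094, -0.002], [0.094, 0.996, 0.0], [0.002, -0.0, -1.0]]
ft_force: [-0.9, -0.7, 0.6]
gripper_width: 0.0002
```

```bash
python3 -c "
from h import *
shift(.075,-.085,.04)"
```

```text
t 8.0 pos [ 0.6538 -0.135   0.0517] F [-0.9 -0.7  0.6] shift [-0.0025  0.0003  0.0117] rot [-0.    -0.002  0.001]
```

>>> drive_tool(series=[0, 0, 0.005, 0, 0, 0, 0, -0.001, 0, 0.01, 0, 0, 0, 0, -0.001, 0, 0.012, 0, 0, 0, 0, -0.001, 0, 0.013, 0, 0, 0, 0, -0.001, 0, 0.0135, 0, 0, 0, 0, -0.001, 0, 0.0138, 0, 0, 0, 0, -0.001, 0, 0.0138, 0, 0, 0, 0, -0.001, 0, 0.0138, 0, 0, 0, 0])

```text
time_s: 8.8
ee_pos: [0.6564, -0.1354, 0.0394]
ee_rot: [[-0.996, 0.094, -0.0], [0.094, 0.996, -0.0], [0.0, -0.0, -1.0]]
ft_force: [-3.1, -0.6, 3.3]
gripper_width: 0.0002
```

>>> drive_tool(series=[0.001, 0, 0.001, 0, 0, 0, 0, 0.001, 0, 0.002, 0, 0, 0, 0, 0.001, 0, 0.003, 0, 0, 0, 0, 0.001, 0, 0.004, 0, 0, 0, 0, 0.001, 0, 0.0045, 0, 0, 0, 0, 0.001, 0, 0.0045, 0, 0, 0, 0, 0.001, 0, 0.0045, 0, 0, 0, 0])

```text
time_s: 9.5
ee_pos: [0.6568, -0.1358, 0.0362]
ee_rot: [[-0.996, 0.094, 0.003], [0.094, 0.996, -0.001], [-0.003, -0.001, -1.0]]
ft_force: [-1.8, -0.6, 11.1]
gripper_width: 0.0005
```

Corner b dips to its stop: 3.9 mm down, 11 N. I'll release it gently and move over tab b.

>>> drive_tool(series=[0, 0, -0.004, 0, 0, 0, 0, 0, 0, -0.008, 0, 0, 0, 0, 0, 0, -0.02, 0, 0, 0, 0, 0, 0, -0.04, 0, 0, 0, 0, 0.013, -0.025, -0.04, 0, 0, 0, 0, 0.013, -0.053, -0.04, 0, 0, 0, 0, 0.013, -0.053, -0.04, 0, 0, 0, 0, 0.013, -0.053, -0.04, 0, 0, 0, 0])

```text
time_s: 10.3
ee_pos: [0.6375, -0.1877, 0.075]
ee_rot: [[-0.995, 0.096, 0.0], [0.096, 0.995, -0.0], [-0.0, -0.0, -1.0]]
ft_force: [-0.2, 0.7, -0.9]
gripper_width: 0.0004
```

```bash
python3 -c "
from h import *
shift(.062,-.139,.05); shift(.062,-.139,.0145)"
```

```text
t 10.3 pos [ 0.6375 -0.1877  0.075 ] F [-0.2  0.7 -0.9] shift [-0.0007  0.0003  0.025 ] rot [-0.     0.    -0.001]
t 10.3 pos [ 0.6375 -0.1877  0.075 ] F [-0.2  0.7 -0.9] shift [-0.0007  0.0003  0.0605] rot [-0.     0.    -0.001]
```

>>> drive_tool(series=[0, 0, 0.01, 0, 0, 0, 0, 0, 0, 0.02, 0, 0, 0, 0, 0, 0, 0.027, 0, 0, 0, 0, 0, 0, 0.032, 0, 0, 0, 0, 0, 0, 0.036, 0, 0, 0, 0, 0, 0, 0.04, 0, 0, 0, 0, 0, 0, 0.044, 0, 0, 0, 0, 0, 0, 0.046, 0, 0, 0, 0])

```text
time_s: 11.1
ee_pos: [0.6379, -0.1877, 0.0296]
ee_rot: [[-0.996, 0.094, 0.001], [0.094, 0.996, -0.001], [-0.001, -0.001, -1.0]]
ft_force: [-3.0, -2.2, 10.9]
gripper_width: 0.0003
```

>>> drive_tool(series=[0, 0, 0.003, 0, 0, 0, 0, 0, 0, 0.006, 0, 0, 0, 0, 0, 0, 0.009, 0, 0, 0, 0, 0, 0, 0.012, 0, 0, 0, 0, 0, 0, 0.0135, 0, 0, 0, 0, 0, 0, 0.0145, 0, 0, 0, 0, 0, 0, 0.0145, 0, 0, 0, 0, 0, 0, 0.0145, 0, 0, 0, 0])

```text
time_s: 11.9
ee_pos: [0.6384, -0.1895, 0.0156]
ee_rot: [[-0.995, 0.095, 0.003], [0.095, 0.995, -0.003], [-0.003, -0.003, -1.0]]
ft_force: [-0.6, -3.8, 6.6]
gripper_width: 0.0002
```

>>> drive_tool(series=[0, 0, 0.001, 0, 0, 0, 0, 0, 0, 0.002, 0, 0, 0, 0, 0, 0, 0.003, 0, 0, 0, 0, 0, 0, 0.003, 0, 0, 0, 0, 0, 0, 0.003, 0, 0, 0, 0])

```text
time_s: 12.4
ee_pos: [0.6385, -0.1895, 0.0143]
ee_rot: [[-0.995, 0.095, 0.003], [0.095, 0.995, -0.004], [-0.004, -0.004, -1.0]]
ft_force: [-4.8, -4.1, 18.1]
gripper_width: -0.0001
```

>>> drive_tool(series=[0, 0, 0.001, 0, 0, 0, 0, 0, 0, 0.0015, 0, 0, 0, 0, 0, 0, 0.0015, 0, 0, 0, 0])

```text
time_s: 12.7
ee_pos: [0.6385, -0.1895, 0.0141]
ee_rot: [[-0.995, 0.095, 0.004], [0.095, 0.995, -0.004], [-0.004, -0.004, -1.0]]
ft_force: [-8.1, -2.4, 29.1]
gripper_width: 0.0
```

The tab is solid on its landing, at z = 14.1 mm with 29 N. I'll lift straight off, back up toward the middle at height, and check with the wrist camera.

>>> drive_tool(series=[0, 0, -0.004, 0, 0, 0, 0, 0, 0, -0.02, 0, 0, 0, 0, 0, 0, -0.06, 0, 0, 0, 0, 0, 0, -0.1, 0, 0, 0, 0, 0, 0, -0.15, 0, 0, 0, 0, 0, 0.03, -0.2, 0, 0, 0, 0, 0, 0.06, -0.22, 0, 0, 0, 0, 0, 0.06, -0.22, 0, 0, 0, 0])

```text
time_s: 13.5
ee_pos: [0.6462, -0.1199, 0.2358]
ee_rot: [[-0.996, 0.086, 0.01], [0.086, 0.996, 0.003], [-0.009, 0.004, -1.0]]
ft_force: [0.7, 0.4, -0.4]
gripper_width: 0.0001
```

>>> drive_tool(series=[0, 0.04, 0, 0, 0, 0, 0, 0, 0.08, 0, 0, 0, 0, 0, 0, 0.08, 0, 0, 0, 0, 0, 0, 0.08, 0, 0, 0, 0, 0])

```text
time_s: 13.9
ee_pos: [0.6505, -0.0457, 0.2298]
ee_rot: [[-0.996, 0.091, -0.0], [0.091, 0.996, 0.0], [0.0, 0.0, -1.0]]
ft_force: [1.1, -0.6, -0.2]
gripper_width: -0.0001
```

```bash
python3 - <<'E'
from h import *
c,s=cap('wrist'); print(s['time_s'],s['ee_pos'],s['ft_force'])
im=cv2.resize(c['pixels'][...,::-1],(800,600)); cv2.imwrite('pics/w2.png',im)
P=cloud(c,s); d=P[...,:2]-C; c_,s_=np.cos(YAW),np.sin(YAW)
x=c_*d[...,0]+s_*d[...,1]; y=-s_*d[...,0]+c_*d[...,1]; z=P[...,2]; ok=c['range_z']>0
for n,sx,sy in (('a',1,1),('b',1,-1),('c',-1,1),('d',-1,-1)):
    m=ok&(abs(sx*x-.062)<.010)&(abs(sy*y-.141)<.006); print(n,m.sum(),np.median(z[m]) if m.any() else None)
    m=ok&(abs(sx*x-.075)<.008)&(abs(sy*y-.085)<.008); print(' corner',m.sum(),np.median(z[m]) if m.any() else None)
m=ok&(abs(z-.04)<.004)
k,l,st,ce=cv2.connectedComponentsWithStats(m.astype(np.uint8)); i=1+st[1:,4].argmax()
print(cv2.minAreaRect((P[l==i][:,:2]*1000).astype(np.float32)))
E
```

```text
13.9 [ 0.65053031 -0.04572299  0.22977593] [ 1.08872533 -0.5565681  -0.23028148]
a 245 0.030841871188412084
 corner 220 0.039546660519491336
b 181 0.013701918950158931
 corner 217 0.039213475039662354
c 350 0.032396330621424024
 corner 336 0.039562665537879696
d 352 0.03241702560009961
 corner 340 0.039444683851678736
((590.2892456054688, -43.995262145996094), (200.49119567871094, 180.61851501464844), 84.43128967285156)
```

View pics/w2.png

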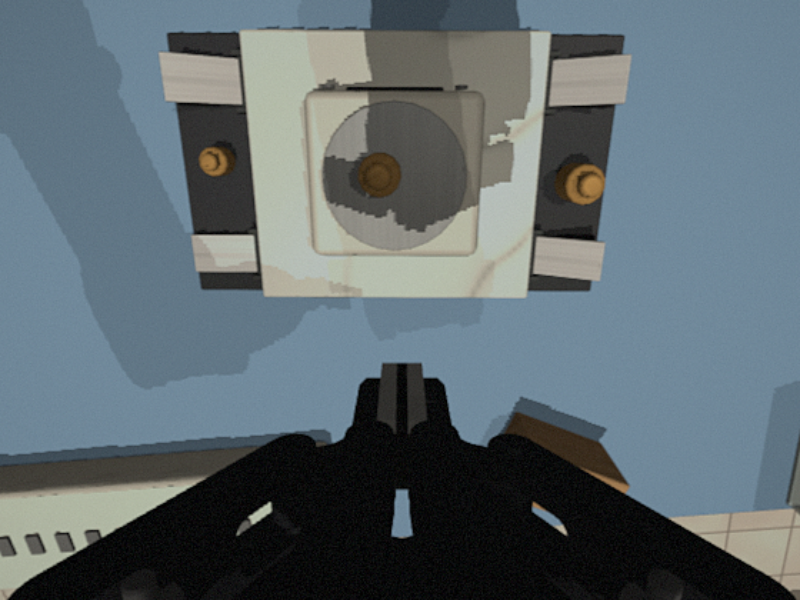

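The far right tab, at (225,252), lies flat at 13.7 mm. The other three stand at 31–32 mm, the plate is level and where it was, and the weights at (215,160), (378,175) and (583,184) are still standing. Handing in.

```bash
python3 -c "
from h import *
print(manip.job_done())"
```

```text
the job is handed in; nothing more can be done
None
```

The soft corner is the far right one (b). I pressed its shim down flat and handed the job in after about 14 s of the 54 s allowed.

- **Corner tests:** a, c and d held firm at about 12–15 N with no sinking. Corner b started to give at about 3 N and was 3.9 mm down on its stop at 11 N. It came up again when let go.
- **Shim:** I pressed tab b down onto its landing, where the fingertips stood at 14.1 mm with 29 N.
- **Last checks, by wrist camera:**
  - Tab b is at 13.7 mm (14.5 mm expected when flat), within the camera's 2 mm accuracy. The other three stand at 31–32 mm.
  - All four corners of the plate are at about 39.5 mm. Its fitted position is within 1 mm and 0.2° of the start, which is within measurement error.
  - All three weights are still standing where they were. I did not re-check the bottles, tray and box, but the arm never went near them while it was low.
- The arm is clear, about 0.23 m above the bench. None of these checks failed or disagreed.

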